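# Turn the jar carousel so the green-lidded jar is at the red pointer

### The job

Turn the jar carousel by pushing its rim or the black finger pegs on it with your fingertips, gently and without spinning it hard, until the green-lidded jar stands right at the red pointer on the carousel's foot, lined up with it. Leave the carousel at rest with all four jars standing in their places; do not touch or lift the jars, and leave everything else on the table alone.

Things in the scene. Friction and masses are not known exactly. Their poses are not given: they have to be found in the camera images.
- foot: Fixed grey foot of the carousel, a disc 200 mm across and 16 mm tall on the table; origin at the centre of its underside, on the carousel's turning axis. Its red pointer (a bar 30 mm wide with a 56 mm wide arrow tip, 10 mm tall) runs outward along the foot's -x axis, out to 195 mm from the axis, so 55 mm of it shows beyond the tray. The foot's -x axis points roughly towards the robot.
- tray: Round wooden tray, 280 mm across, 12 mm thick, turning freely either way without limit about the vertical axis over the foot; origin at the centre of its underside, 18 mm above the table (tray top 30 mm above it). Jar places lie 60 mm from the axis along -x, -y, +x, +y; the green-lidded jar is on the -x side. It needs about 1 N at a peg and stops almost at once when not pushed.
- peg_mid (a point): Middle (half-way up, 70 mm above the table) of one of six alike upright black finger pegs, 14 mm across, 80 mm tall (tops 110 mm above the table). They stand on the tray 130 mm from its axis, at 30, 90, 150, 210, 270 and 330 degrees anticlockwise from the tray's x axis; this is the one at 150.
- hub_top (a point): Top of the steel knob fixed in the tray's middle, 32 mm across, 73 mm above the table, on the turning axis.
- green_seat (a point): The tray's place for the green-lidded jar: point on the tray's top, 60 mm from the axis along the tray's -x.
- jar_green_mid (a point): Round jar 52 mm across and 65 mm tall, green lid, paper label, standing loose on the tray with its axis 60 mm from the tray's; this point is its centre, half-way up. It rides round with the tray by friction.
- jar_black_mid (a point): Round jar 52 mm across and 65 mm tall, black lid, paper label, standing loose on the tray with its axis 60 mm from the tray's; this point is its centre, half-way up. It rides round with the tray by friction.
- jar_gold_mid (a point): Round jar 52 mm across and 65 mm tall, brass-gold lid, paper label, standing loose on the tray with its axis 60 mm from the tray's; this point is its centre, half-way up. It rides round with the tray by friction.
- jar_white_mid (a point): Round jar 52 mm across and 65 mm tall, white lid, paper label, standing loose on the tray with its axis 60 mm from the tray's; this point is its centre, half-way up. It rides round with the tray by friction.
- squeeze_bottle: Loose bystander on the table, to be left alone: yellow squeeze bottle with a nozzle, 68 mm across, 185 mm tall; origin at the centre of its underside.
- open_jar: Loose bystander on the table, to be left alone: open glass jar, 76 mm across, 100 mm tall; origin at the centre of its underside.
- loose_lid: Loose bystander on the table, to be left alone: black jar lid lying flat, 72 mm across, 12 mm thick; origin at the centre of its underside.
- mug: Loose bystander on the table, to be left alone: white mug, 80 mm across, 90 mm tall, with a handle on its +y side; origin at the centre of its underside.
Things that resemble listed ones, but are neither listed nor needed, are in the scene too. What is shaped like the part that bears jar_white_mid but blue or purple is not meant.

How it is judged:
By the outcome, as a careful person would: the job done as asked, in the order asked, and still so for the second after the job is handed in, with the robot touching nothing.
It also fails if it takes over 51 s, if anything falls off the work surface, if the arm or the gripper's body presses on something with over 40 N, if the wrist force passes 120 N, or if a joint passes its speed limit or range.

### The arm

A 6-joint arm with a two-finger parallel gripper is mounted at the origin on the work surface. World frame = base frame: x ahead of the robot, y to its left, z up, the work surface at z = 0. Lengths are in m, angles in rad, forces in N, time in s.
With the tool pointing down it reaches from about 0.35 to 0.975 m from the base axis. Payload 4.9 kg.
Tool frame: the origin (TCP) lies at the very end of the fingers, on their centre line; the grasp point (between the pads) lies 19 mm behind it (pinch_z is the distance from the TCP to the grasp point, in m); z points along the fingers, y is the line along which they close (so a half turn about z gives the same grasp; the last joint's range is limited). The gripper opens to 85 mm and grips with 20 to 120 N. Pads are 22 mm wide; open, the fingers measure 114 mm over their backs; the gripper's body (76 mm by 85 mm) begins 54 mm behind the grasp point. The pads swing forward as they close: fully open they stand 13 mm farther back than shut.
Start: joints at [-1.278, 0.053, 1.613, -0, 1.476, -0.119], TCP at [0.25, -0.573, 0.231] pointing down, gripper open.
Joint ranges: [-3.01, 3.01], [-1.01, 2.22], [0.06, 2.58], [-1.02, 4.17], [0.09, 2.62], [-3.14, 3.14]. Speed limits (rad/s): [2.57, 2.57, 3.14, 3.14, 3.14, 3.14].

### API

Orientations are given as a unit quaternion [w, x, y, z].
In Python, from plant import * gives the robot as it stands. The module is installed in compiled form; this text tells all that it offers.
- The arm moves only by the tool play_rows, never from a script. Its arguments are lists of equal length, an entry for each row: "linear": the shift along the world's x, y, z in m, a list of three; "turn": the turn about the world's z in degrees. A call has 1 to 8 rows; each row shifts and turns the commanded pose from where the row before left it; what a row does not reach is not made up. A row lasts 1/8 s, in which the tool goes at most 62.5 mm and 10.7 degrees, less where a joint would pass 70% of its speed; a pose out of reach is approached as far as the arm can. A call is refused whole if a number of a shift passes 0.0625 or a number of a turn 10.7, either way. A call with a gripper value outside its range is refused whole. "hand" is the finger opening in m, from 0 to 0.0854, set as the call begins (left out, the last holds). The fingers move at their own pace and stop on an object; the grip force is fixed at half the most. Time passes only in rows, so rows that do not move let the fingers close. It gives the time, the measured TCP pose, the force, the opening and the grip force at its end, in the units of the state.
- state(): the state, without advancing time (a new reading comes with each control period).
- grab_frame(name): name is "scene" or "top"; returns the picture (480x640x3 uint8, red, green, blue); there is no depth.
- camera_info(name): a dict with "camera_matrix" (3x3 intrinsics, pixels), "distortion" ([k1, k2, p1, p2, k3] as OpenCV has them; the pictures are not rectified), "origin" and "attitude" of the camera in the world. Camera axes: x right, y down, z forward; pixel columns grow to the right and rows downward; lengths in m; the calibration is good to about 2 mm. A picture is of the moment at which its call begins. camera_info takes no time and is no camera call.
- job_done(): hands the job in; it is judged then, once.
Trained networks look in the newest picture that a camera, given by its name, has taken for a name from the list of things; names that differ only in an ending like _2 or _b are one class to them, and where a whole thing is asked for, a point or a joint stands for the part that bears it (a point fixed in the world has none). Each returns a list of dicts, best first, with "p" (0 to 1); they miss things now and then, are a little off and sometimes report something else, mostly with a low value. They report only what shows in the picture. A call takes as long as a camera call. They do not tell look-alikes from the thing itself.
- trace(camera, thing): "region" (480x640 bool, what is visible of it) and "location" ([column, row] in pixels, amid what is visible of it).
The state is a dict: "time": time; "joint_pos": joint angles; "joint_vel": joint speeds; "joint_efforts": joint torques, N m; "tool_pos": TCP position; "tool_rot": TCP orientation; "contact_force": force on the tool from outside, world axes, zero at the start; "ft_torque": the same for the moment, N m; "gripper_width": opening from 0.0 (shut) to 1.0 (fully open); "grasp_force": force on a finger pad.
Only numpy, scipy, OpenCV 4.12 (cv2) and the standard library are available. Lean on these libraries where they do the work, as an engineer would, in place of code of your own. Each camera call takes 0.05 s, during which the arm holds its last target. There are 200 camera calls.

## Working session

There is one attempt and no reset: what is moved stays moved. The work goes in short steps, Python scripts to look and compute and a tool call to move; the robot and the scene stay as the last step left them, time stands still between calls to the robot, and variables do not carry over. Pictures are saved under pics/ and viewed, at most 10 in all, crops included, and the job is handed in when it is done.

Besides the shell and the picture viewer there is one more tool, called after "Emit:" as name(argument=value, ...), one argument or row to a line, values as JSON. play_rows: Moves the arm, as the interface text tells. Its arguments: {"type":"object","properties":{"linear":{"type":"array","items":{"type":"array","items":{"type":"number"}}},"turn":{"type":"array","items":{"type":"number"}},"hand":{"type":"number"}},"required":["linear","turn"]}

```bash
mkdir -p pics; cat > h.py <<'E'
from plant import *
import numpy as np, cv2
from scipy.spatial.transform import Rotation as R
def cam(n):
    c=camera_info(n); A=np.array(c["attitude"],float)
    Rm=A if A.shape==(3,3) else R.from_quat(A[[1,2,3,0]]).as_matrix()
    return np.array(c["camera_matrix"]),np.array(c["distortion"]),np.array(c["origin"]),Rm
def ray(n,px,z):
    K,d,o,Rm=cam(n); u=cv2.undistortPoints(np.array([[px]],float),K,d)[0,0]
    v=Rm@np.array([u[0],u[1],1]); return o+v*(z-o[2])/v[2]
def proj(n,P):
    K,d,o,Rm=cam(n); return cv2.projectPoints((np.atleast_2d(P)-o)@Rm,np.zeros(3),np.zeros(3),K,d)[0][:,0]
def save(n,f):
    im=grab_frame(n); cv2.imwrite(f,im[:,:,::-1]); return im
E
python3 - <<'E'
from h import *
for n in("scene","top"):
    save(n,f"pics/{n}0.png"); print(n,camera_info(n))
    for t,z in(("hub_top",.073),("jar_green_mid",.095),("foot",.01),("tray",.03),("peg_mid",.07)):
        print(t,[(round(r["p"],2),np.round(r["location"]),np.round(ray(n,r["location"],z),3)) for r in trace(n,t)])
E
```

```text
scene {'camera_matrix': array([[532.41893482,   0.        , 312.38294354],
       [  0.        , 532.41893482, 241.99416857],
       [  0.        ,   0.        ,   1.        ]]), 'distortion': array([-0.16326898,  0.        ,  0.        ,  0.        ,  0.        ]), 'origin': array([1.062907  , 0.40589304, 1.06961618]), 'attitude': array([-0.10839751,  0.39216783,  0.8827725 , -0.23487673])}
hub_top [(0.72, array([357., 254.]), array([0.59 , 0.117, 0.073]))]
jar_green_mid [(0.55, array([343., 264.]), array([0.637, 0.118, 0.095]))]
foot [(0.56, array([416., 230.]), array([0.417, 0.161, 0.01 ]))]
tray [(0.81, array([357., 254.]), array([0.567, 0.104, 0.03 ]))]
peg_mid [(0.72, array([356., 252.]), array([0.584, 0.112, 0.07 ]))]
top {'camera_matrix': array([[492.84001979,   0.        , 318.32064077],
       [  0.        , 492.84001979, 240.77743118],
       [  0.        ,   0.        ,   1.        ]]), 'distortion': array([-0.05752641,  0.        ,  0.        ,  0.        ,  0.        ]), 'origin': array([0.55930869, 0.04041142, 1.00097992]), 'attitude': array([ 0.03003924, -0.69972777,  0.71296027, -0.0341518 ])}
hub_top [(0.75, array([294., 284.]), array([0.564, 0.081, 0.073])), (0.16, array([320., 275.]), array([0.579, 0.031, 0.073]))]
jar_green_mid [(0.77, array([277., 256.]), array([0.614, 0.111, 0.095]))]
foot [(0.56, array([258., 358.]), array([0.418, 0.159, 0.01 ]))]
tray [(0.78, array([296., 285.]), array([0.562, 0.08 , 0.03 ])), (0.67, array([301., 315.]), array([0.503, 0.07 , 0.03 ]))]
peg_mid [(0.6, array([294., 282.]), array([0.567, 0.081, 0.07 ]))]
```

View pics/top0.png

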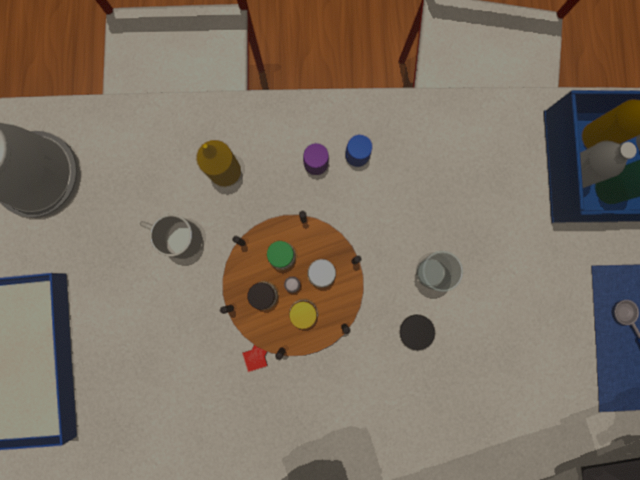

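View pics/scene0.png

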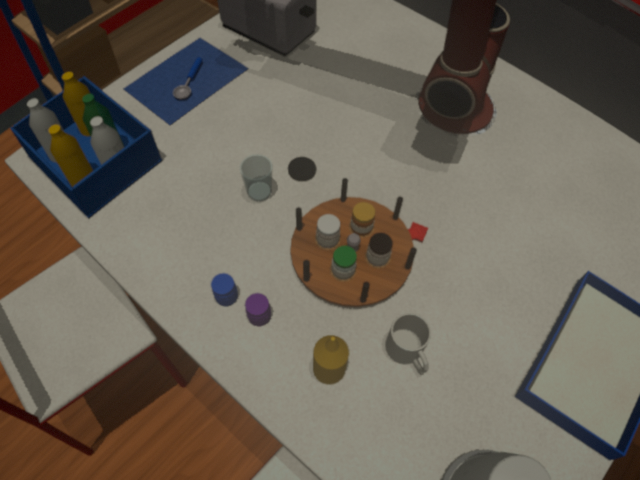

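The top view shows the carousel axis at about (293,285), the green lid at (281,254) and the red pointer at (256,358). Lookalikes for the jar I want are the black lid (262,296), gold (303,316), white (322,273), and off the tray the purple (316,157) and blue (359,150) jars. I pick the green one on the tray at (281,254). Next I'll refine the axis and angles.

```bash
cat >> h.py <<'E'
def blob(im,lo,hi,c,r):
    h=cv2.cvtColor(im,cv2.COLOR_RGB2HSV); m=cv2.inRange(h,np.array(lo),np.array(hi))
    k=np.zeros_like(m); cv2.circle(k,tuple(int(v) for v in c),r,255,-1); m&=k
    n,l,s,ce=cv2.connectedComponentsWithStats(m); i=1+s[1:,4].argmax(); return ce[i],s[i,4]
GREEN=((45,90,30),(85,255,255)); RED=((170,130,80),(180,255,255))
def measure(im,ax,view="top",c=(293,285),rc=(256,358)):
    deg=lambda p:np.degrees(np.arctan2(*(p-ax)[1::-1]))
    g,ng=blob(im,*GREEN,c,70); r,nr=blob(im,*RED,rc,25)
    G=ray(view,g,.095)[:2]; P=ray(view,r,.01)[:2]
    return dict(g=g.round(1),ng=ng,G=G.round(4),rG=np.linalg.norm(G-ax).round(4),aG=deg(G).round(1),r=r.round(1),nr=nr,P=P.round(4),rP=np.linalg.norm(P-ax).round(4),aP=deg(P).round(1))
E
python3 - <<'E'
from h import *
from scipy.optimize import least_squares
im=grab_frame("top"); trace("top","tray")
m=trace("top","tray")[0]["region"].astype(np.uint8)
c=max(cv2.findContours(m,cv2.RETR_EXTERNAL,cv2.CHAIN_APPROX_NONE)[0],key=cv2.contourArea)[:,0]
P=np.array([ray("top",p,.03)[:2] for p in c])
s=least_squares(lambda v:np.hypot(*(P-v[:2]).T)-v[2],[.56,.08,.14],loss="soft_l1",f_scale=.002).x
print("rim fit",s)
print("hub px (292,285)->",ray("top",(292,285),.073))
print("hub scene (353,241)->",ray("scene",(353,241),.073))
ax=s[:2]
print(measure(im,ax)); print(measure(grab_frame("scene"),ax,"scene",(353,250),(418,232)))
# peg tops predicted
for a in np.arange(0,360,60)+1: print(a,proj("top",[ax[0]+.13*np.cos(np.radians(a)),ax[1]+.13*np.sin(np.radians(a)),.11]).round())
st=state(); q=np.array(st["tool_rot"]); print(R.from_quat(q[[1,2,3,0]]).as_matrix().round(3),st["time"])
cr=cv2.resize(im[200:380,210:380],None,fx=3.3,fy=3.3,interpolation=cv2.INTER_CUBIC); cv2.imwrite("pics/crop.png",cr[:,:,::-1])
E
```

```text
rim fit [0.56327128 0.08624726 0.13867556]
hub px (292,285)-> [0.56137833 0.08515747 0.073     ]
hub scene (353,241)-> [0.56974236 0.09009412 0.073     ]Traceback (most recent call last):
  File "<stdin>", line 12, in <module>
  File "h.py", line 22, in measure
    g,ng=blob(im,*GREEN,c,70); r,nr=blob(im,*RED,rc,25)
                                    ~~~~^^^^^^^^^^^^^^^
  File "h.py", line 18, in blob
    n,l,s,ce=cv2.connectedComponentsWithStats(m); i=1+s[1:,4].argmax(); return ce[i],s[i,4]
                                                      ~~~~~~~~~~~~~~^^
ValueError: attempt to get argmax of an empty sequence
```

```bash
sed -i 's/RED=.*/RED=((0,190,110),(4,255,255))/' h.py
python3 - <<'E'
from h import *
im=grab_frame("top"); h=cv2.cvtColor(im,cv2.COLOR_RGB2HSV); print(h[358,256],h[330,280],h[254,280])
ax=np.array([.5633,.0862])
cr=cv2.resize(im[200:380,210:380],None,fx=3.3,fy=3.3,interpolation=cv2.INTER_CUBIC); cv2.imwrite("pics/crop.png",cr[:,:,::-1])
for a in np.arange(0,360,60)+1: print(a,proj("top",[ax[0]+.13*np.cos(np.radians(a)),ax[1]+.13*np.sin(np.radians(a)),.11]).round())
st=state(); q=np.array(st["tool_rot"]); print(R.from_quat(q[[1,2,3,0]]).as_matrix().round(3),st["time"])
print(measure(im,ax)); print(measure(grab_frame("scene"),ax,"scene",(353,250),(418,232)))
E
```

```text
[  2 183 152] [ 14 182 125] [ 64 126 115]
1 [[288. 212.]]
61 [[227. 250.]]
121 [[229. 322.]]
181 [[293. 357.]]
241 [[354. 318.]]
301 [[351. 246.]]
[[ 0.916  0.4    0.   ]
 [ 0.4   -0.916 -0.   ]
 [-0.     0.    -1.   ]] 0.8
{'g': array([279.7, 253.9]), 'ng': np.int32(543), 'G': array([0.6189, 0.1058]), 'rG': np.float64(0.0589), 'aG': np.float64(19.5), 'r': array([254.8, 360. ]), 'nr': np.int32(242), 'P': array([0.4145, 0.1642]), 'rP': np.float64(0.168), 'aP': np.float64(152.3)}Traceback (most recent call last):
  File "<stdin>", line 7, in <module>
  File "h.py", line 22, in measure
    g,ng=blob(im,*GREEN,c,70); r,nr=blob(im,*RED,rc,25)
                                    ~~~~^^^^^^^^^^^^^^^
  File "h.py", line 18, in blob
    n,l,s,ce=cv2.connectedComponentsWithStats(m); i=1+s[1:,4].argmax(); return ce[i],s[i,4]
                                                      ~~~~~~~~~~~~~~^^
ValueError: attempt to get argmax of an empty sequence
```

View pics/crop.png

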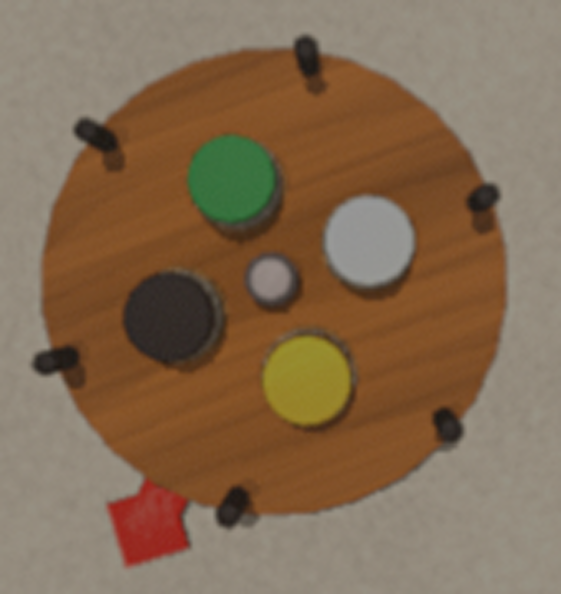

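```bash
sed -i 's/RED=.*/RED=((0,140,90),(6,255,255))/' h.py
python3 - <<'E'
from h import *
from scipy.optimize import least_squares
pk=lambda L:np.array(L)/3.3+np.array([210,200])-.35
peg=pk([(306,45),(82,130),(40,362),(232,515),(452,432),(488,192)])
lid=pk([(234,179),(170,316),(308,380),(369,241)])
X=np.array([ray("top",p,.11)[:2] for p in peg]); L=np.array([ray("top",p,.095)[:2] for p in lid])
d=lambda P,a:np.degrees(np.arctan2(*(P-a).T[::-1]))
hub=ray("top",pk((269,279)),.073); print("hub",hub, "pegs mean",X.mean(0),"lids mean",L.mean(0))
ax=(X.mean(0)+L.mean(0)+hub[:2])/3
print(ax,"pegs",np.hypot(*(X-ax).T).round(3),d(X,ax).round(1),"lids",np.hypot(*(L-ax).T).round(3),d(L,ax).round(1))
print(measure(grab_frame("top"),ax)); print(measure(grab_frame("scene"),ax,"scene",(353,250),(418,232)))
E
```

```text
hub [0.56291192 0.08670173 0.073     ] pegs mean [0.56327844 0.08620257] lids mean [0.56295148 0.08492301]
[0.56304728 0.08594243] pegs [0.13  0.131 0.132 0.129 0.13  0.13 ] [ -10.3   50.4  109.1  170.7 -130.6  -69.7] lids [0.059 0.058 0.06  0.06 ] [  18.3  109.7 -159.5  -70.6]
{'g': array([279.8, 253.9]), 'ng': np.int32(544), 'G': array([0.6188, 0.1058]), 'rG': np.float64(0.0592), 'aG': np.float64(19.6), 'r': array([254.8, 358.3]), 'nr': np.int32(417), 'P': array([0.4178, 0.1641]), 'rP': np.float64(0.1649), 'aP': np.float64(151.7)}
{'g': array([344.6, 256.1]), 'ng': np.int32(388), 'G': array([0.6205, 0.1074]), 'rG': np.float64(0.0613), 'aG': np.float64(20.5), 'r': array([417.3, 231.5]), 'nr': np.int32(215), 'P': array([0.417 , 0.1657]), 'rP': np.float64(0.1664), 'aP': np.float64(151.4)}
```

Emit:
play_rows(
  linear=[
    [0.01, 0.025, 0],
    [0.016, 0.04, 0],
    [0.019, 0.046, 0],
    [0.019, 0.046, 0],
    [0.019, 0.046, 0],
    [0.019, 0.046, 0],
    [0.019, 0.046, 0],
    [0.019, 0.046, 0],
  ],
  turn=[2, 2, 2.5, 2.5, 2.5, 2.5, 2.5, 2.5],
  hand=0.04,
)

```text
time: 1.95
tool_pos: [0.3906, -0.2302, 0.2315]
tool_rot: [0.0, 0.931, 0.364, 0.0]
contact_force: [0.4, 0.6, 0.2]
gripper_width: 0.467
grasp_force: 0.0
```

Emit:
play_rows(
  linear=[
    [0.019, 0.046, 0],
    [0.019, 0.046, 0],
    [0.019, 0.046, 0],
    [0.016, 0.04, 0],
    [0.0115, 0.026, 0],
    [0.005, 0.0144, 0],
    [0, 0, 0],
  ],
  turn=[2.5, 2.5, 2.4, 0, 0, 0, 0],
)

```text
time: 2.82
tool_pos: [0.4797, -0.0131, 0.2313]
tool_rot: [0.0, 0.906, 0.423, -0.0]
contact_force: [0.2, -0.4, 0.7]
gripper_width: 0.466
grasp_force: 0.0
```

Emit:
play_rows(
  linear=[
    [0, 0, -0.03],
    [0, 0, -0.04],
    [0, 0, -0.03],
    [0, 0, -0.01],
    [0, 0, 0],
  ],
  turn=[0, 0, 0, 0, 0],
)

```text
time: 3.45
tool_pos: [0.4795, -0.014, 0.1213]
tool_rot: [-0.0, 0.907, 0.422, -0.0]
contact_force: [-0.2, -0.8, -0.3]
gripper_width: 0.472
grasp_force: 0.0
```

```bash
python3 - <<'E'
from h import *
im=save("scene","pics/s1.png"); cv2.imwrite("pics/s1.png",cv2.resize(im[140:320,260:480],None,fx=3,fy=3)[:,:,::-1])
E
```

```text
(no output)
```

View pics/s1.png

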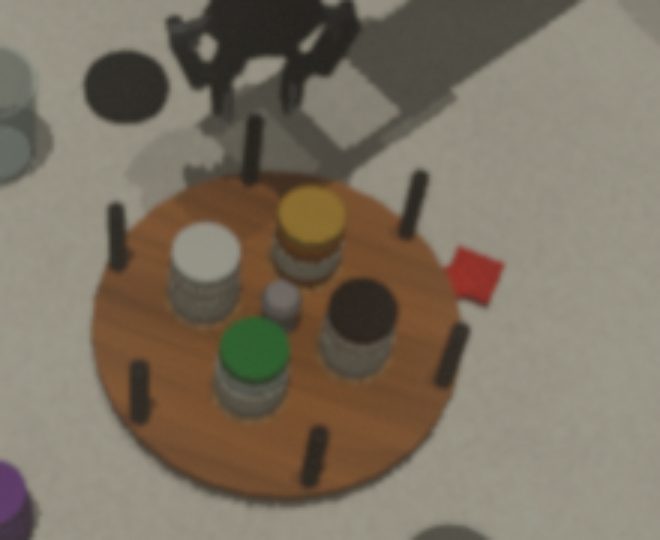

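Crop: the fingertips at (222,105) and (291,100) straddle the peg at (253,150), clear on both sides. I'll descend and list the arc increments.

Emit:
play_rows(
  linear=[
    [0, 0, -0.015],
    [0, 0, -0.025],
    [0, 0, -0.01],
    [0, 0, 0],
  ],
  turn=[0, 0, 0, 0],
)

```text
time: 4.0
tool_pos: [0.4792, -0.0132, 0.0706]
tool_rot: [-0.0, 0.906, 0.423, -0.001]
contact_force: [0.4, -0.9, 0.8]
gripper_width: 0.463
grasp_force: 0.0
```

```bash
python3 - <<'E'
import numpy as np
a=np.radians(np.concatenate([[230,231,233],np.arange(236,366,3)])); p=np.c_[np.cos(a),np.sin(a)]*.13
p=p.round(4); 
D=np.diff(p,axis=0).round(4)
for i in range(0,len(D),8): print(np.degrees(a[i]).round(),[[x,y,0] for x,y in D[i:i+8].tolist()])
E
```

```text
230.0 [[0.0018, -0.0014, 0], [0.0036, -0.0028, 0], [0.0055, -0.004, 0], [0.0057, -0.0036, 0], [0.006, -0.0034, 0], [0.0061, -0.003, 0], [0.0062, -0.0027, 0], [0.0064, -0.0024, 0]]
251.0 [[0.0065, -0.0021, 0], [0.0066, -0.0017, 0], [0.0066, -0.0013, 0], [0.0068, -0.001, 0], [0.0067, -0.0007, 0], [0.0068, -0.0003, 0], [0.0068, 0.0001, 0], [0.0068, 0.0004, 0]]
275.0 [[0.0068, 0.0008, 0], [0.0067, 0.0011, 0], [0.0066, 0.0015, 0], [0.0066, 0.0018, 0], [0.0065, 0.0021, 0], [0.0063, 0.0025, 0], [0.0062, 0.0029, 0], [0.006, 0.0031, 0]]
299.0 [[0.0059, 0.0035, 0], [0.0057, 0.0037, 0], [0.0054, 0.0041, 0], [0.0053, 0.0043, 0], [0.005, 0.0046, 0], [0.0048, 0.0048, 0], [0.0045, 0.0051, 0], [0.0042, 0.0054, 0]]
323.0 [[0.004, 0.0055, 0], [0.0036, 0.0057, 0], [0.0034, 0.006, 0], [0.003, 0.0061, 0], [0.0027, 0.0062, 0], [0.0024, 0.0064, 0], [0.0021, 0.0065, 0], [0.0017, 0.0066, 0]]
347.0 [[0.0013, 0.0066, 0], [0.001, 0.0068, 0], [0.0007, 0.0067, 0], [0.0003, 0.0068, 0], [-0.0001, 0.0068, 0], [-0.0004, 0.0068, 0]]
```

Emit:
play_rows(
  linear=[
    [0.0018, -0.0014, 0],
    [0.0036, -0.0028, 0],
    [0.0055, -0.004, 0],
    [0.0057, -0.0036, 0],
    [0.006, -0.0034, 0],
    [0.0061, -0.003, 0],
    [0.0062, -0.0027, 0],
    [0.0064, -0.0024, 0],
  ],
  turn=[1, 2, 3, 3, 3, 3, 3, 3],
)

```text
time: 5.0
tool_pos: [0.522, -0.0368, 0.0725]
tool_rot: [0.001, 0.813, 0.582, 0.001]
contact_force: [-0.6, 0.8, -0.2]
gripper_width: 0.466
grasp_force: 0.3
```

Emit:
play_rows(
  linear=[
    [0.0065, -0.0021, 0],
    [0.0066, -0.0017, 0],
    [0.0066, -0.0013, 0],
    [0.0068, -0.001, 0],
    [0.0067, -0.0007, 0],
    [0.0068, -0.0003, 0],
    [0.0068, 0.0001, 0],
    [0.0068, 0.0004, 0],
  ],
  turn=[3, 3, 3, 3, 3, 3, 3, 3],
)

```text
time: 6.0
tool_pos: [0.5755, -0.0434, 0.0724]
tool_rot: [0.001, 0.675, 0.738, 0.0]
contact_force: [-0.5, 0.6, 1.1]
gripper_width: 0.467
grasp_force: 0.3
```

```bash
python3 - <<'E'
from h import *
ax=np.array([.563,.086])
print(measure(grab_frame("scene"),ax,"scene",(353,250),(418,232))); print(state()["tool_pos"])
im=grab_frame("top"); print(blob(im,*GREEN,(293,285),70), measure(im,ax)); cv2.imwrite("pics/t2.png",cv2.resize(im[180:400,190:410],None,fx=2.5,fy=2.5)[:,:,::-1])
E
```

```text
{'g': array([363.7, 256.8]), 'ng': np.int32(391), 'G': array([0.5948, 0.1381]), 'rG': np.float64(0.061), 'aG': np.float64(58.6), 'r': array([417.2, 231.4]), 'nr': np.int32(220), 'P': array([0.417 , 0.1652]), 'rP': np.float64(0.1661), 'aP': np.float64(151.5)}
[ 0.57629736 -0.04347288  0.07262155]
(array([262.58823529, 268.55330882]), np.int32(544)) {'g': array([262.6, 268.6]), 'ng': np.int32(544), 'G': array([0.5924, 0.1377]), 'rG': np.float64(0.0595), 'aG': np.float64(60.4), 'r': array([254.8, 359.1]), 'nr': np.int32(382), 'P': array([0.4162, 0.1642]), 'rP': np.float64(0.1663), 'aP': np.float64(152.0)}
```

View pics/t2.png

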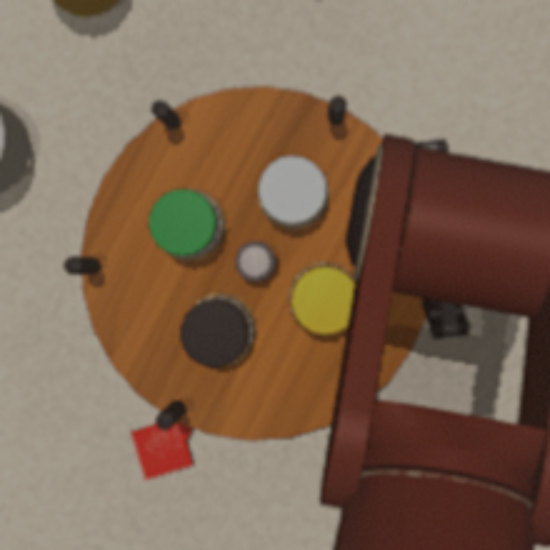

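Top view: green lid at about 60° (crop 185,222). The other jars are all standing and the cage pushes as planned, with the TCP leading the peg by 5.8°. I'll continue.

Emit:
play_rows(
  linear=[
    [0.0068, 0.0008, 0],
    [0.0067, 0.0011, 0],
    [0.0066, 0.0015, 0],
    [0.0066, 0.0018, 0],
    [0.0065, 0.0021, 0],
    [0.0063, 0.0025, 0],
    [0.0062, 0.0029, 0],
    [0.006, 0.0031, 0],
  ],
  turn=[3, 3, 3, 3, 3, 3, 3, 3],
)

```text
time: 7.1
tool_pos: [0.6265, -0.0276, 0.0719]
tool_rot: [0.0, 0.507, 0.862, -0.0]
contact_force: [-0.7, 0.4, 0.7]
gripper_width: 0.469
grasp_force: 0.3
```

Emit:
play_rows(
  linear=[
    [0.0059, 0.0035, 0],
    [0.0057, 0.0037, 0],
    [0.0054, 0.0041, 0],
    [0.0053, 0.0043, 0],
    [0.005, 0.0046, 0],
    [0.0048, 0.0048, 0],
    [0.0045, 0.0051, 0],
    [0.0042, 0.0054, 0],
  ],
  turn=[3, 3, 3, 3, 3, 3, 3, 3],
)

```text
time: 8.1
tool_pos: [0.6673, 0.0079, 0.0719]
tool_rot: [0.0, 0.317, 0.948, -0.0]
contact_force: [-0.8, -0.0, 0.5]
gripper_width: 0.469
grasp_force: 0.3
```

Emit:
play_rows(
  linear=[
    [0.004, 0.0055, 0],
    [0.0036, 0.0057, 0],
    [0.0034, 0.006, 0],
    [0.003, 0.0061, 0],
    [0.0027, 0.0062, 0],
    [0.0024, 0.0064, 0],
    [0.0021, 0.0065, 0],
    [0.0017, 0.0066, 0],
  ],
  turn=[3, 3, 3, 3, 3, 3, 3, 3],
)

```text
time: 9.1
tool_pos: [0.6902, 0.0569, 0.0719]
tool_rot: [0.0, 0.113, 0.994, -0.0]
contact_force: [-0.3, -1.0, -0.7]
gripper_width: 0.467
grasp_force: 0.3
```

Emit:
play_rows(
  linear=[
    [0.0013, 0.0066, 0],
    [0.001, 0.0068, 0],
    [0.0007, 0.0067, 0],
    [0.0003, 0.0045, 0],
    [0, 0.0023, 0],
    [0, 0, 0],
  ],
  turn=[3, 3, 3, 2, 1, 0],
)

```text
time: 9.85
tool_pos: [0.6933, 0.0841, 0.0715]
tool_rot: [0.0, 0.009, 1.0, 0.0]
contact_force: [0.1, 0.9, -0.1]
gripper_width: 0.471
grasp_force: 0.0
```

```bash
python3 - <<'E'
from h import *
ax=np.array([.563,.086])
s=state(); p=np.array(s["tool_pos"])[:2]-ax; print(s["tool_pos"],np.degrees(np.arctan2(p[1],p[0])),np.hypot(*p))
im=grab_frame("scene"); cv2.imwrite("pics/s3.png",cv2.resize(im[140:320,260:480],None,fx=3,fy=3)[:,:,::-1])
im2=grab_frame("top"); cv2.imwrite("pics/t3.png",cv2.resize(im2[180:400,190:410],None,fx=2.5,fy=2.5)[:,:,::-1])
for f in(lambda:measure(im2,ax),lambda:measure(im,ax,"scene",(353,250),(418,232))):
    try: print(f())
    except Exception as e: print(e)
E
```

```text
[0.69334902 0.0840512  0.07147823] -0.8565420819247803 0.13036358648119514
attempt to get argmax of an empty sequence
{'g': array([381.2, 228.9]), 'ng': np.int32(339), 'G': array([0.5167, 0.1229]), 'rG': np.float64(0.0593), 'aG': np.float64(141.5), 'r': array([417.3, 231.5]), 'nr': np.int32(214), 'P': array([0.4169, 0.1657]), 'rP': np.float64(0.1664), 'aP': np.float64(151.4)}
```

View pics/t3.png

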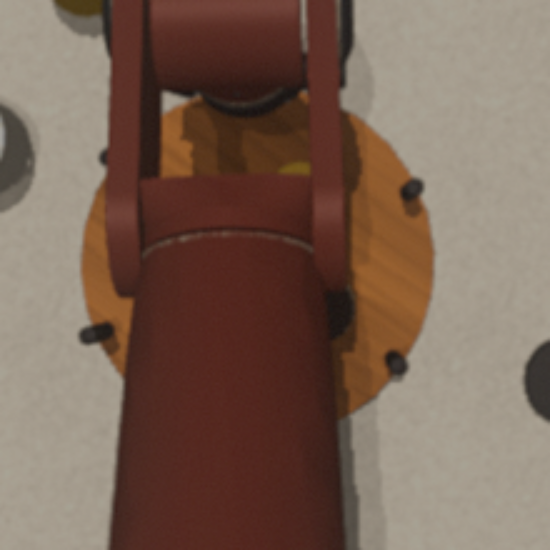

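The top view is blocked by the arm; the scene camera puts green at about 142–143°. I'll push another 8.2°, back off to centre the peg in the gap, lift and swing clear to check.

Emit:
play_rows(
  linear=[
    [-0.0001, 0.0066, 0],
    [-0.0004, 0.0068, 0],
    [-0.0004, 0.0032, 0],
    [-0.0002, 0.002, 0],
    [0, 0, 0],
    [0.0004, -0.004, 0],
    [0.0006, -0.0048, 0],
    [0.0006, -0.004, 0],
  ],
  turn=[3, 3, 1.4, 0.8, 0, 0, 0, 0],
)

```text
time: 10.95
tool_pos: [0.6938, 0.0892, 0.0713]
tool_rot: [-0.0, -0.063, 0.998, -0.0]
contact_force: [-0.3, -0.8, -0.2]
gripper_width: 0.468
grasp_force: 0.0
```

Emit:
play_rows(
  linear=[
    [0, 0, 0],
    [0, 0, 0.015],
    [0, 0, 0.04],
    [0, 0, 0.05],
    [0, 0, 0.04],
    [0, 0, 0.015],
    [-0.01, -0.03, 0],
    [-0.018, -0.055, 0],
  ],
  turn=[0, 0, 0, 0, 0, 0, 0, 0],
)

```text
time: 11.95
tool_pos: [0.6652, 0.0054, 0.2304]
tool_rot: [-0.001, -0.064, 0.998, 0.0]
contact_force: [1.1, -0.6, 0.4]
gripper_width: 0.468
grasp_force: 0.0
```

Emit:
play_rows(
  linear=[
    [-0.02, -0.06, 0],
    [-0.02, -0.06, 0],
    [-0.02, -0.06, 0],
    [-0.02, -0.06, 0],
    [-0.02, -0.05, 0],
    [-0.01, -0.03, 0],
    [0, 0, 0],
  ],
  turn=[0, 0, 0, 0, 0, 0, 0],
)

```text
time: 12.82
tool_pos: [0.5553, -0.314, 0.23]
tool_rot: [-0.001, -0.061, 0.998, 0.001]
contact_force: [0.7, 0.5, -0.2]
gripper_width: 0.467
grasp_force: 0.0
```

```bash
python3 - <<'E'
from h import *
ax=np.array([.563,.086])
im=grab_frame("scene"); im2=grab_frame("top"); cv2.imwrite("pics/t4.png",cv2.resize(im2[200:380,210:380],None,fx=3.3,fy=3.3,interpolation=cv2.INTER_CUBIC)[:,:,::-1])
for f in(lambda:measure(im2,ax),lambda:measure(im,ax,"scene",(353,250),(418,232))):
    try: print(f())
    except Exception as e: print(e)
E
```

```text
{'g': array([276.1, 313.2]), 'ng': np.int32(559), 'G': array([0.5105, 0.1139]), 'rG': np.float64(0.0594), 'aG': np.float64(152.0), 'r': array([254.9, 358.3]), 'nr': np.int32(414), 'P': array([0.4178, 0.1641]), 'rP': np.float64(0.1648), 'aP': np.float64(151.7)}
{'g': array([379.8, 225.7]), 'ng': np.int32(336), 'G': array([0.5123, 0.1156]), 'rG': np.float64(0.0587), 'aG': np.float64(149.8), 'r': array([417.4, 231.1]), 'nr': np.int32(203), 'P': array([0.4161, 0.1652]), 'rP': np.float64(0.1669), 'aP': np.float64(151.7)}
```

View pics/t4.png

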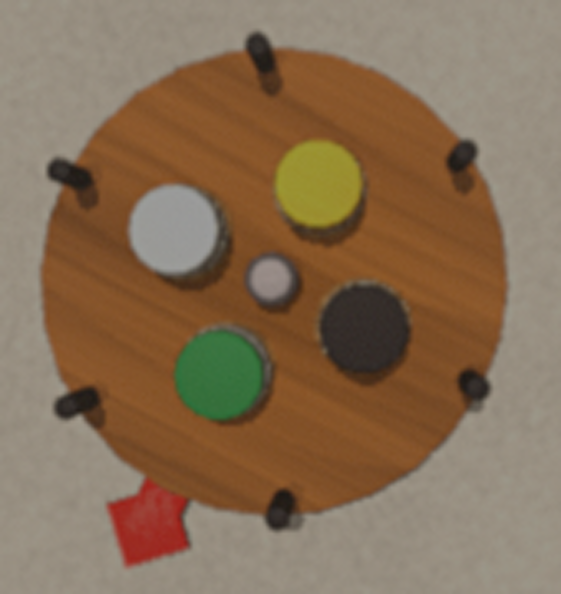

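```bash
python3 - <<'E'
from h import *
pk=lambda L:np.array(L)/3.3+np.array([210,200])-.35
ax=np.array([.563,.086])
X=np.array([ray("top",p,.11)[:2] for p in pk([(258,42),(58,168),(62,405),(281,518),(475,390),(467,150)])])
a=np.degrees(np.arctan2(*(X-ax).T[::-1])); m=(a+30)%60-30; print(m.round(1),m.mean(),X.mean(0))
L=np.array([ray("top",p,.095)[:2] for p in pk([(220,374),(364,328),(319,183),(174,230)])]); a=np.degrees(np.arctan2(*(L-ax).T[::-1])); print(a.round(1),((a-61.7+45)%90-45).mean(), L.mean(0))
E
```

```text
[1.4 1.2 0.6 2.5 0.9 1.6] 1.3719649862604282 [0.56354987 0.08610581]
[ 152.2 -118.2  -28.9   61.8] 0.018040831827581982 [0.56310028 0.08547564]
```

Pegs, jars and the green lid all agree with the pointer to within about 0.4°, and the arm is clear.

```bash
python3 -c "
from plant import *
print(job_done())"
```

```text
the job is handed in; nothing more can be done
None
```

The green-lidded jar now stands at the red pointer, lined up to within about half a degree in the top camera (the scene camera reads about 2° off). The carousel is at rest with all four jars standing in their places, nothing else was moved, and I handed the job in at about 13 s.

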